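# Take a moisture reading on a bisque tile

### The job

Set the moisture meter by turning its dial until the pointer lines up with the small raised tab on the scale, and let go of it. Then take the cordless probe out of its holder block and hold its sprung tip inside the ring drawn on the round tile, square to the sloping face of the tile and pressed lightly, so that the tip is pushed in about half way and does not bottom out. Finish while still holding it there like that, and do not shift the dial's tab, the little clay pot, the wooden rib or the lump of clay.

Things in the scene. Friction and masses are not known exactly. Their poses are not given: they have to be found in the camera images.
- meter: Grey desk box of the moisture meter, 110 (x) x 140 (y) x 55 mm high, fixed to the table; origin under its centre, z up; the flat top carries the dial on a white scale disc 82 mm across, with the dial's axis 8 mm in front (-x) of the centre.
- dial_grip (a point): On the dial's axis at grip height, 31.5 mm above the box top. Dial: black bar 42 mm long, 14 mm thick, 29 mm high, its top 39.5 mm above the box top, on a round skirt 46 mm across whose top is 10.5 mm above the box top. x axis: along the bar to its pointer end (white line); z up; gripped across its y axis.
- dial_pointer (a point): Pointer end of the dial's bar, 22 mm from the axis, same axes as dial_grip.
- tab_mark (a point): The small raised black tab on the scale, 14 (outward) x 8 x 5 mm, this point 31 mm from the dial's axis and 3 mm above the box top; x axis points from the dial's axis outward to the tab. It is stiff and must stay as it is.
- dial (a joint): Angle of the dial, rad; grows when turned clockwise seen from above. Pointer and tab are in line when joint dial equals joint tab. Starts between 0.1 and 0.4; turns with light friction (0.03 N m) and stays where left.
- tab (a joint): Angle of the tab on the same scale, rad, 0.95 to 1.55, the value the dial must have.
- holder: Wooden holder block 64 x 64 x 55 mm high, fixed, origin under its centre, with an upright hole 23 mm in diameter and 50 mm deep in the middle of its top.
- probe_center (a point): Centre of the loose grey cordless probe's square grip, 28 x 28 mm, 94 mm long along z (90 to 180 g); z points away from the tip, x and y are square to its flat sides. Below it a round nose 18 mm across, 22 mm long, then the tip. It starts upright in the holder, grip on the holder's top, nose and tip free in the hole: lift 45 mm to clear. A 6 mm cap is on top.
- probe_tip (a point): Centre of the end face of the probe's sprung steel tip, 8 mm in diameter; untouched it is 85 mm from probe_center along the probe's -z and stands 16 mm out of the nose.
- plunger (a joint): How far the sprung tip is pushed into the probe, m: 0 free, 0.014 fully in. About 0.75 N starts it moving, then 0.25 N per mm, so half way takes 2.5 N.
- probe: The probe as a whole, origin and axes as for probe_center.
- round_stand: Wooden sloping tile stand, base 124 x 118 mm, 80 mm high at the back, fixed; origin under its centre, x towards the high back. It carries the round tile. An alike stand carries a square tile; which one stands where varies.
- round_spot (a point): Centre of the ring drawn on the round tile, mid-face, on the surface, about 57 mm above the table. Ring 24 mm inside, black line 1.5 mm. Tile: terracotta disc 100 mm across, 9 mm thick, fixed on the stand. z axis: outward normal of the face, leaning 25 degrees from vertical to the stand's low front; x axis up the slope.
- square_stand: The alike stand (124 x 118 mm) with the square tile (100 x 100 mm) and a like ring: not to be measured.
- pinch_pot: Little clay pinch pot, 58 x 64 x 36 mm, loose bystander; origin under its centre.
- rib: Flat kidney-shaped wooden rib, 62 x 100 x 8 mm, loose bystander on the table behind the holder; origin under its centre.
- clay_lump: Squarish lump of hard clay, 67 x 72 x 54 mm, loose bystander; origin under its centre.
There are look-alikes about, which are no part of the job. Of the things that look like the probe, the smallest one is meant.

How it is judged:
On the way, in this order (a step that is already met when the one before it is completed fails the run):
1. the dial's pointer is lined up with the tab (within 7 degrees) and the dial is let go, the probe still in its holder (angle between the x axis of dial_pointer and the x axis of tab_mark, either way round below 0.12 rad and distance between dial_pointer and tab_mark below 0.035 m and contact force between each of the arm, the fingers and meter below 0.1 N and distance of probe_center from where it was at the start of the episode below 0.02 m), for 0.2 s.
2. the probe is lifted out of its holder in the gripper (height (world z) of probe_tip above 0.057 m and contact force between the fingers and probe above 1 N and contact force between probe and holder below 0.1 N), for 0.1 s.
At the end, for the whole second after the job is handed in: The dial's pointer is within 0.12 rad (7 degrees) of the tab; the gripper holds the probe with the tip inside the ring of the round tile (within 9 mm of its centre), its axis within 10 degrees of the tile's normal, the sprung tip pushed in by 3 to 12.5 mm and the contact force between 0.4 and 6 N (angle between the x axis of dial_pointer and the x axis of tab_mark, either way round below 0.12 rad and distance between dial_pointer and tab_mark below 0.035 m and distance between probe_tip and round_spot below 0.009 m and angle between the z axis of probe_center and the z axis of round_spot, either way round below 0.175 rad and value of joint plunger between 0.003 and 0.0125 m and contact force between probe and round_stand between 0.4 and 6 N and contact force between the fingers and probe above 1 N and contact force between probe and holder below 0.1 N); the arm keeps its last pose, push and grip.
It fails at once if the probe is pushed hard onto the round tile's stand (over 15 N) (contact force between probe and round_stand above 15 N).
It fails at once if the probe touches the square tile or its stand (contact force between probe and square_stand above 0.5 N).
It fails at once if a bystander is shifted by more than 3 cm (distance of any of pinch_pot, rib, clay_lump from where it was at the start of the episode above 0.03 m).
It fails at once if the tab is shifted by more than 3 mm (distance of tab_mark from where it was at the start of the episode above 0.003 m).
It also fails if it takes over 45 s, if anything falls off the work surface, if the arm or the gripper's body presses on something with over 40 N, if the wrist force passes 120 N, or if a joint passes its speed limit or range.

### The arm

A 6-joint arm with a two-finger parallel gripper is mounted at the origin on a cart in front of the work surface, level with it; the furniture and walls round the work are solid. World frame = base frame: x ahead of the robot, y to its left, z up, the work surface at z = 0. Lengths are in m, angles in rad, forces in N, time in s.
With the tool pointing down it reaches from about 0.25 to 0.725 m from the base axis. Payload 9.7 kg.
Tool frame: the origin (TCP) lies midway between the tips of the shut fingers; the grasp point (between the pads) lies 19 mm behind it; y points along the fingers, z is the direction in which the jaws open and shut, and the axes are right-handed (so a half turn about y gives the same grasp; the last joint's range is limited). The gripper opens to 85 mm and grips with 20 to 120 N. Pads are 22 mm wide; open, the fingers measure 114 mm over their backs; the gripper's body (76 mm by 85 mm) begins 54 mm behind the grasp point. The pads swing forward as they close: fully open they stand 13 mm farther back than shut.
Start: joints at [1.118, 0.087, 0.176, 1.66, 0, 1.571], TCP at [0.241, 0.495, 0.231] pointing down, gripper open.
Joint ranges: [-3.13, 3.13], [-0.85, 1.81], [-1.15, 1.24], [-2.2, 2.28], [-1.44, 1.52], [-3.14, 3.14]. Speed limits (rad/s): [2.22, 2.22, 2.57, 3.14, 3.14, 3.14].

### API

Orientations are given as a unit quaternion [w, x, y, z].
In Python, from bench import get_obs, imaging, r gives the robot as it stands.
- The arm moves only by the tool step_arm, never from a script. Its argument "commands" is text: rows parted by semicolons, each of 7 numbers parted by spaces: the shift along the tool's x, y, z in m, then the turn, a rotation vector about the tool's x, y, z in degrees, then the opening, from 0 (shut) to 1 (fully open). A call has 1 to 8 rows; each row is the pose to reach, as a shift and turn from the pose commanded when the call began, along the tool's axes at that moment; what a row does not reach only later rows make up. A row lasts 1/10 s, in which the tool goes at most 50 mm and 8.59 degrees, less where a joint would pass 70% of its speed; a pose out of reach is approached as far as the arm can. A call with a gripper value outside its range is refused whole. The fingers move at their own pace and stop on an object; "force" is the grip in N (left out, the last holds). Time passes only in rows, so rows that repeat a pose let the fingers close. It gives the time, the measured TCP pose, the force and the opening at its end, in the units of the state.
- get_obs(): the state, without advancing time (a new reading comes with each control period).
- imaging.read_camera(name): name is "scene" or "top" or "wrist"; returns a dict with "pixels" (420x560x3 uint8, red, green, blue), "range_z" (420x560 float32, m along the optical axis (not along the pixel's ray), 0 where there is no reading), "mtx" (3x3 intrinsics, pixels), "k1" (the pictures are not rectified: a ray, as slopes to the right and down, at radius r is drawn at 1 + k1 r^2 times it, then the intrinsics apply), "rvec" (rotation vector, rad) and "tvec" (3), from world to camera coordinates, as OpenCV has them; the wrist camera has in their place "T_tool_cam" (4x4, takes a point from camera to tool coordinates, whose origin is the TCP and whose axes are the tool frame's). Camera axes: x right, y down, z forward; pixel columns grow to the right and rows downward; lengths in m; the calibration is good to about 2 mm. A picture is of the moment at which its call begins: read the wrist's pose just before it.
- r.hand_in(): hands the job in, once; it reports no verdict.
The state is a dict: "clock": time; "joints": joint angles; "dq": joint speeds; "effort": joint torques, N m; "position": TCP position; "tcp_rot": TCP orientation; "ft_force": force on the tool from outside, world axes, zero at the start; "moment": the same for the moment, N m; "gripper_width": finger opening in m.
Only numpy, scipy, OpenCV 4.12 (cv2) and the standard library are available. Lean on these libraries where they do the work, as an engineer would, in place of code of your own. Each camera call takes 0.05 s, during which the arm holds its last target.

## Working session

There is one attempt and no reset: what is moved stays moved. The work goes in short steps, Python scripts to look and compute and a tool call to move; the robot and the scene stay as the last step left them, time stands still between calls to the robot, and variables do not carry over. Pictures are saved under pics/ and viewed, and the job is handed in when it is done.

Besides the shell and the picture viewer there is one more tool, called after "Emit:" by a JSON object that holds its "op" and its "data". step_arm: Moves the arm, as the interface text tells. Its arguments: {"type":"object","properties":{"commands":{"type":"string"},"force":{"type":"number"}},"required":["commands"]}

```bash
ls; mkdir -p pics; cat > h.py <<'E'
import numpy as np, cv2, pickle
from scipy.spatial.transform import Rotation as R
from bench import get_obs, imaging, r
def grab(name,fn):
    o=get_obs(); d=imaging.read_camera(name)
    if 'T_tool_cam' in d:
        q=np.array(o['tcp_rot']); T=np.eye(4); T[:3,:3]=R.from_quat(q[[1,2,3,0]]).as_matrix(); T[:3,3]=o['position']
        d['Twc']=T@np.array(d['T_tool_cam'])
    else:
        T=np.eye(4); T[:3,:3]=R.from_rotvec(np.array(d['rvec']).ravel()).as_matrix(); T[:3,3]=np.array(d['tvec']).ravel()
        d['Twc']=np.linalg.inv(T)
    cv2.imwrite('pics/%s.png'%fn,d['pixels'][:,:,::-1]); pickle.dump(d,open('pics/%s.pkl'%fn,'wb'))
    return d
def load(fn): return pickle.load(open('pics/%s.pkl'%fn,'rb'))
def slopes(d,uv):
    K=np.array(d['mtx']); uv=np.atleast_2d(uv).astype(float)
    return cv2.undistortPoints(uv.reshape(-1,1,2),K,np.array([float(d['k1']),0,0,0])).reshape(-1,2)
def plane(d,uv,z):
    s=slopes(d,uv); v=np.c_[s,np.ones(len(s))]@d['Twc'][:3,:3].T; o=d['Twc'][:3,3]
    return o+v*((z-o[2])/v[:,2])[:,None]
def depth(d,uv):
    uv=np.atleast_2d(uv); s=slopes(d,uv); z=d['range_z'][uv[:,1].astype(int),uv[:,0].astype(int)]
    return (np.c_[s,np.ones(len(s))]*z[:,None])@d['Twc'][:3,:3].T+d['Twc'][:3,3]
def cloud(d):
    vv,uu=np.mgrid[0:420,0:560]; return depth(d,np.c_[uu.ravel(),vv.ravel()]).reshape(420,560,3)
def toolframe(pw):
    o=get_obs(); q=np.array(o['tcp_rot']); return R.from_quat(q[[1,2,3,0]]).inv().apply(np.array(pw)-o['position'])
E
python3 - <<'E'
from h import *
o=get_obs(); print(o)
for n in ['scene','top','wrist']:
    d=grab(n,n+'0'); print(n,d['Twc'].round(3).tolist(),d['mtx'],d['k1'])
E
```

```text
pics
{'clock': 0.0, 'joints': array([1.11798464e+00, 8.74359832e-02, 1.75104513e-01, 1.65978907e+00,
       1.67801132e-05, 1.57081813e+00]), 'dq': array([ 0.00205219, -0.00081908, -0.000444  ,  0.00062611,  0.00046934,
       -0.0004167 ]), 'effort': array([-8.63302057e-05, -5.20382738e+01,  4.64806151e+01,  1.60994846e-02,
       -8.96577694e-05, -1.71359136e-05]), 'position': array([0.24051476, 0.49436064, 0.23058111]), 'tcp_rot': array([-0.68860427,  0.68951408, -0.15884724,  0.1586255 ]), 'ft_force': array([ 0.96580441, -0.4517331 ,  0.05646561]), 'moment': array([-0.03139043,  0.0103818 , -0.05420842]), 'gripper_width': 0.0852788726524925}
scene [[-0.8, -0.374, 0.469, -0.029], [-0.599, 0.498, -0.627, 0.78], [0.001, -0.783, -0.622, 0.87], [0.0, 0.0, 0.0, 1.0]] [[426.64475467   0.         280.82018422]
 [  0.         426.64475467 205.52239616]
 [  0.           0.           1.        ]] -0.12336091300439804
top [[-0.005, -0.984, 0.176, 0.375], [-1.0, 0.009, 0.023, 0.018], [-0.025, -0.176, -0.984, 1.067], [0.0, 0.0, 0.0, 1.0]] [[455.89128277   0.         281.05539431]
 [  0.         455.89128277 205.41180103]
 [  0.           0.           1.        ]] -0.07415331972505385
wrist [[0.438, 0.861, 0.257, 0.175], [0.899, -0.42, -0.126, 0.526], [-0.001, 0.286, -0.958, 0.373], [0.0, 0.0, 0.0, 1.0]] [[353.60809304   0.         273.20172771]
 [  0.         353.60809304 201.65004497]
 [  0.           0.           1.        ]] 0.003326374821508102
```

View pics/top0.png

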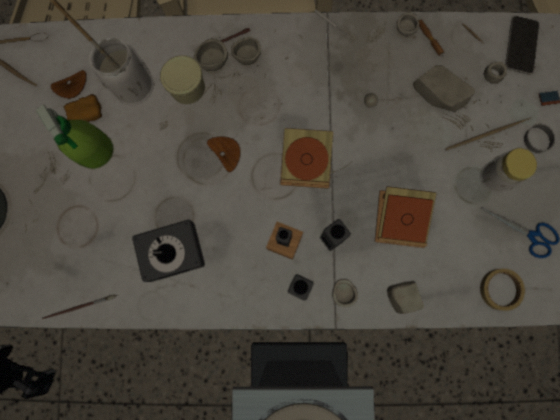

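View pics/scene0.png

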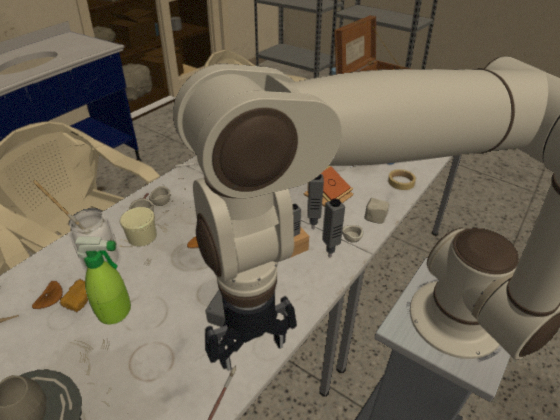

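View pics/wrist0.png

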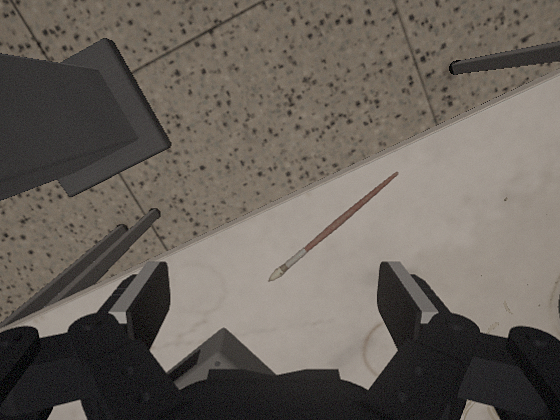

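```bash
python3 - <<'E'
from h import *
im=cv2.imread('pics/top0.png')
c=im[120:320,120:440]; c=cv2.resize(c,None,fx=2.5,fy=2.5,interpolation=cv2.INTER_CUBIC); c=cv2.convertScaleAbs(c,alpha=1.8); cv2.imwrite('pics/z1.png',c)
c=im[210:290,125:215]; c=cv2.resize(c,None,fx=7,fy=7,interpolation=cv2.INTER_CUBIC); c=cv2.convertScaleAbs(c,alpha=1.6); cv2.imwrite('pics/z2.png',c)
E
```

```text
(no output)
```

View pics/z1.png

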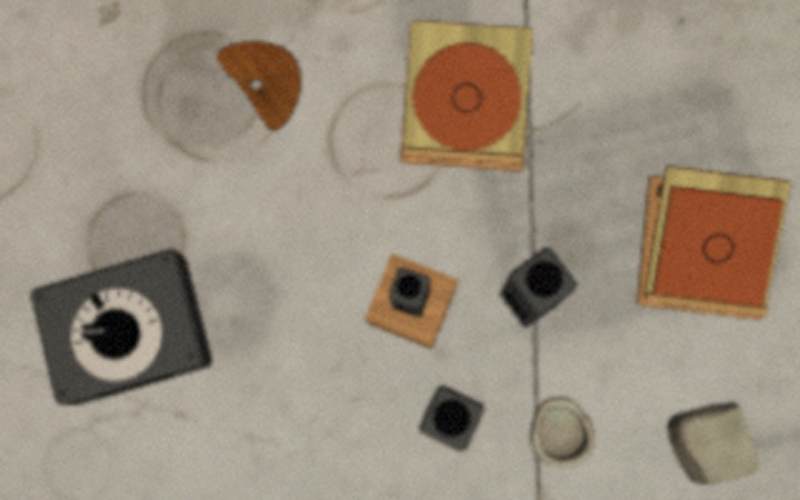

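View pics/z2.png

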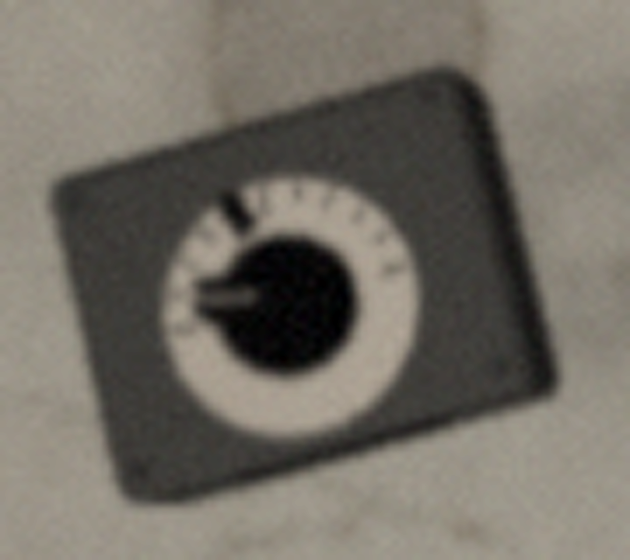

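```bash
python3 - <<'E'
from h import *
d=load('top0'); P=cloud(d); im=d['pixels']
hsv=cv2.cvtColor(im,cv2.COLOR_RGB2HSV)
def sub(uv): return np.array(uv)/7+[125,210]-[0.43,0.43]
print('disc', plane(d,sub((291,306)),0.056), plane(d,sub((291,306-127)),0.056),plane(d,sub((291,306+131)),0.056))
print('tab',plane(d,sub((237,215)),0.059),'pointer end/inner',plane(d,[sub((202,298)),sub((255,296))],0.0945))
# heights
for nm,uv in dict(probe=(285,235),boxL=(150,262),rtile=(306,158),sq=(406,219),fakeR=(337,231),fakeB=(300,287),dial=(167,253)).items():
    print(nm,P[uv[1],uv[0]].round(4), P[uv[1]-2:uv[1]+3,uv[0]-2:uv[0]+3,2].round(3).ravel()[::6])
print('holderpx')
for nm,(u0,u1,v0,v1) in dict(probe=(270,300,215,260)).items():
    m=np.zeros((420,560),bool); m[v0:v1,u0:u1]=1
    m&=P[:,:,2]>0.12
    q=P[m]; print(m.sum(),q.mean(0),q.min(0),q.max(0)); 
    rc=cv2.minAreaRect((q[:,:2]*1000).astype(np.float32)); print(rc)
# round tile
red=(hsv[...,0]<14)&(hsv[...,1]>130)&(im[...,0]>60)
for nm,(u0,u1,v0,v1) in dict(round=(280,332,125,190),square=(375,438,185,250)).items():
    m=np.zeros((420,560),bool); m[v0:v1,u0:u1]=1; m&=red
    n,l,s,c=cv2.connectedComponentsWithStats(m.astype(np.uint8)); k=1+np.argmax(s[1:,4]); m=l==k
    q=P[m]; c0=q.mean(0); w=np.linalg.svd(q-c0,full_matrices=False)[2][2]; w*=np.sign(w[2]); print(nm,s[k],c[k],c0,w,np.degrees(np.arccos(w[2])),np.degrees(np.arctan2(w[1],w[0])), np.std((q-c0)@w))
E
```

```text
disc [[0.44907745 0.29975157 0.056     ]] [[0.489896   0.30123879 0.056     ]] [[0.40749323 0.29830192 0.056     ]]
tab [[0.47804662 0.31756961 0.059     ]] pointer end/inner [[0.44877962 0.31699699 0.0945    ]
 [0.44934833 0.30039444 0.0945    ]]
probe [0.4771 0.0319 0.1565] [0.154 0.153 0.157 0.157 0.154]
boxL [0.4296 0.3353 0.0575] [0.056 0.056 0.057 0.052 0.058]
rtile [ 0.6637 -0.0157  0.0623] [0.059 0.058 0.062 0.057 0.06 ]
sq [ 0.5217 -0.2374  0.0574] [0.064 0.06  0.057 0.057 0.06 ]
fakeR [ 0.4791 -0.0682  0.1996] [0.201 0.2   0.2   0.201 0.196]
fakeB [0.3739 0.0037 0.1973] [0.2   0.197 0.197 0.201 0.199]
dial [0.4467 0.2866 0.0966] [0.093 0.091 0.097 0.096 0.094]
holderpx
211 [0.47635071 0.03424253 0.15852008] [0.37456503 0.01784075 0.12266854] [0.49438838 0.05041039 1.06697701]
((434.4787292480469, 34.14223098754883), (32.56395721435547, 119.81478881835938), 89.9778823852539)
round [ 285  137   43   44 1421] [306.34834624 158.31175229] [ 0.6624486  -0.01644191  0.06326369] [ 0.39219997 -0.91021003  0.13302964] 82.35530092075692 -66.6892957933545 0.024316924279126746
square [ 381  195   52   48 1915] [406.63237598 218.3462141 ] [ 0.52200613 -0.23720449  0.06371633] [-0.80735481 -0.58196989  0.09741282] 84.40979152259246 -144.2146036711931 0.026855706072596998
```

```bash
python3 - <<'E'
from h import *
o=get_obs(); q=o['tcp_rot']; M=R.from_quat(q[[1,2,3,0]]).as_matrix(); print(M.round(3))
print(toolframe([0.449,0.300,0.20]))
d=load('top0'); im=d['pixels']
hsv=cv2.cvtColor(im,cv2.COLOR_RGB2HSV); P=cloud(d)
red=(hsv[...,0]<14)&(hsv[...,1]>130)&(im[...,0]>60)
for nm,(u0,u1,v0,v1) in dict(round=(280,332,125,190),square=(375,438,185,250)).items():
    m=np.zeros((420,560),bool); m[v0:v1,u0:u1]=1; m&=red&(d['range_z']>0)&(abs(P[...,2]-.058)<.05)
    q=P[m]; A=np.c_[q[:,:2],np.ones(len(q))]
    from scipy.optimize import least_squares
    s=least_squares(lambda x:A@x-q[:,2],[0,0,.06],loss='soft_l1',f_scale=.003).x
    n=np.array([-s[0],-s[1],1]); n/=np.linalg.norm(n); print(nm,m.sum(),n,np.degrees(np.arccos(n[2])),np.degrees(np.arctan2(n[1],n[0])))
E
```

```text
[[ 0.899 -0.     0.437]
 [-0.437 -0.001  0.899]
 [-0.    -1.    -0.001]]
[ 0.27250838  0.03083729 -0.08361474]
round 1415 [-0.42020012  0.03607957  0.90671391] 24.94488329161814 175.0924586504409
square 1908 [-0.41698842  0.0568916   0.90712954] 24.88835856973348 172.230849300107
```

Emit:
{"op": "step_arm", "data": {"commands": "0.27 0.03 -0.084 0 60 0 1;0.27 0.03 -0.084 0 60 0 1;0.27 0.03 -0.084 0 60 0 1;0.27 0.03 -0.084 0 60 0 1;0.27 0.03 -0.084 0 60 0 1;0.27 0.03 -0.084 0 60 0 1;0.27 0.03 -0.084 0 60 0 1;0.27 0.03 -0.084 0 60 0 1", "force": 40}}

```text
clock: 0.95
position: [0.4472, 0.2999, 0.2008]
tcp_rot: [-0.516, 0.517, -0.483, 0.483]
ft_force: [-0.2, 0.7, -0.0]
gripper_width: 0.0853
```

```bash
python3 - <<'E'
from h import *
d=grab('wrist','w1'); o=get_obs(); print(o['joints'],o['position'],o['clock']); 
q=o['tcp_rot']; print(R.from_quat(q[[1,2,3,0]]).as_matrix().round(3))
c=cv2.imread('pics/w1.png'); cv2.imwrite('pics/w1b.png',cv2.convertScaleAbs(cv2.resize(c,None,fx=1.4,fy=1.4),alpha=1.6))
E
```

```text
[5.92224666e-01 5.03733840e-02 7.85966032e-02 1.59969371e+00
 1.31951631e-04 2.08996202e+00] [0.44672163 0.3005918  0.2009931 ] 1.0
[[ 0.073 -0.001  0.997]
 [-0.997 -0.     0.073]
 [ 0.    -1.    -0.001]]
```

View pics/w1b.png

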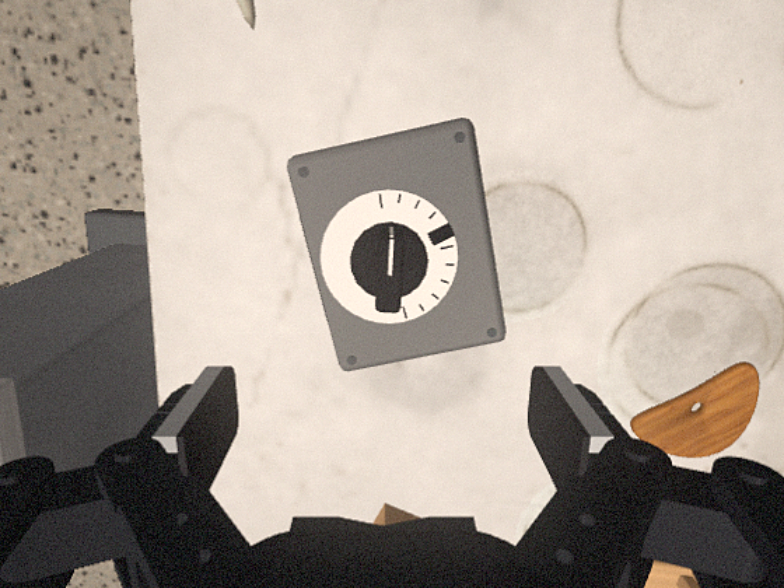

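```bash
python3 - <<'E'
from h import *
d=load('w1'); im=d['pixels']; g=im.astype(int).sum(2)
m=np.zeros((420,560),np.uint8); m[120:245,215:340]=(g[120:245,215:340]>360)
n,l,s,c=cv2.connectedComponentsWithStats(m)
# disc is component containing white pt
k=l[int(200/1.4*1.0+10),int(360/1.4)]; k=l[int(290/1.4),int(345/1.4)]; print(k,s[k])
cs=cv2.findContours((l==k).astype(np.uint8),cv2.RETR_EXTERNAL,cv2.CHAIN_APPROX_NONE)[0][0]
h=cv2.convexHull(cs)[:,0,:].astype(float)
W=plane(d,h,0.0565)[:,:2]; e=cv2.fitEllipse((W*1000).astype(np.float32)); print('disc',e)
C=np.array(e[0])/1000
t=plane(d,np.array([[440,234]])/1.4,0.0605)[0][:2]-C; print('tab',t,np.linalg.norm(t),np.degrees(np.arctan2(t[1],t[0])))
p=plane(d,np.array([[391,227],[390,275]])/1.4,0.0945)[:,:2]; v=p[0]-p[1]; print('ptr',p-C,np.degrees(np.arctan2(v[1],v[0])))
c=cv2.imread('pics/w1.png')[120:245,215:340]; cv2.imwrite('pics/w1c.png',cv2.resize(c,None,fx=4.8,fy=4.8,interpolation=cv2.INTER_CUBIC))
E
```

```text
1 [ 229  136   98   95 4390]
disc ((450.6126708984375, 301.4578857421875), (81.60254669189453, 81.69001007080078), 0.10334660112857819)
tab [0.02875985 0.01753753] 0.03368521694269439 31.374517918915835
ptr [[-0.00083997  0.02583861]
 [ 0.00041944  0.00055178]] 92.85124019731887
```

View pics/w1c.png

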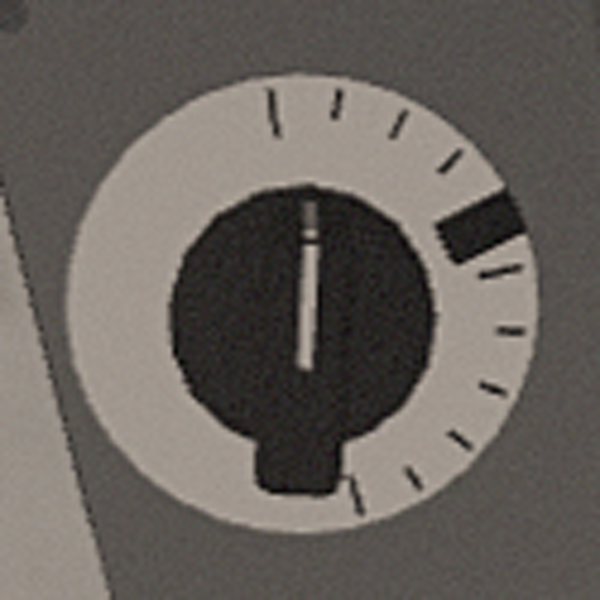

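```bash
python3 - <<'E'
from h import *
d=load('w1'); C=np.array([.4506,.3015])
f=lambda p:np.array(p)/4.8+[215,120]-.4
p=plane(d,f([[310,238],[305,368]]),0.0945)[:,:2]; v=p[0]-p[1]; print('ptr',p-C,np.degrees(np.arctan2(v[1],v[0])))
t=plane(d,f([[480,228]]),0.0605)[0,:2]-C; print(t,np.linalg.norm(t),np.degrees(np.arctan2(t[1],t[0])))
t=plane(d,f([[446,243],[509,210]]),0.0605)[:,:2]; v=t[1]-t[0];print(t-C,np.degrees(np.arctan2(v[1],v[0])))
print(toolframe([.4505,.3010,.0705]))
E
```

```text
ptr [[-0.00054286  0.02072227]
 [ 0.00011     0.00061176]] 91.85935761065306
[0.02902338 0.01754718] 0.033915482069901005 31.15663834679758
[[0.02353096 0.01460536]
 [0.03359362 0.02092734]] 32.13955015671655
[-0.00016001  0.13049057  0.00388301]
```

Emit:
{"op": "step_arm", "data": {"commands": "0 0.04 0.004 0 2.5 0 1;0 0.08 0.004 0 2.5 0 1;0 0.11 0.004 0 2.5 0 1;0 0.13 0.004 0 2.5 0 1;0 0.13 0.004 0 2.5 0 1;0 0.13 0.004 0 2.5 0 1"}}

```text
clock: 1.6
position: [0.4503, 0.3018, 0.072]
tcp_rot: [0.508, -0.508, 0.492, -0.492]
ft_force: [0.8, 0.4, -0.5]
gripper_width: 0.085
```

```bash
python3 - <<'E'
from h import *
d=grab('wrist','w2'); o=get_obs(); print(o['position'],o['ft_force'])
E
```

```text
[0.45084027 0.30199313 0.07276261] [-0.21216405  0.49557846  0.73722902]
```

View pics/w2.png

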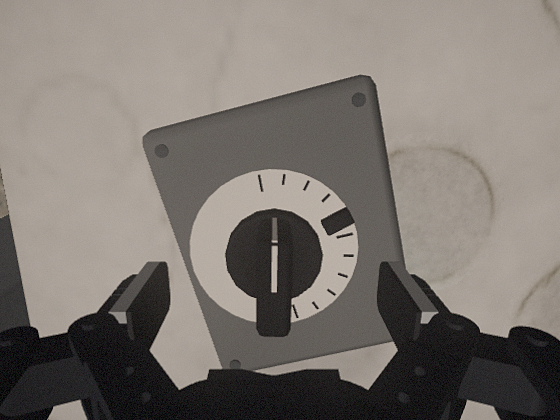

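Emit:
{"op": "step_arm", "data": {"commands": "0 0 0 0 0 0 0.5;0 0 0 0 0 0 0.3;0 0 0 0 0 0 0;0 0 0 0 0 0 0;0 0 0 0 0 0 0;0 0 0 0 0 0 0;0 0 0 0 0 0 0;0 0 0 0 0 0 0", "force": 30}}

```text
clock: 2.45
position: [0.4505, 0.3012, 0.0715]
tcp_rot: [-0.507, 0.507, -0.493, 0.493]
ft_force: [-3.7, -1.5, 5.2]
gripper_width: 0.0132
```

Emit:
{"op": "step_arm", "data": {"commands": "0 0 0 0 8 0 0;0 0 0 0 16 0 0;0 0 0 0 24 0 0;0 0 0 0 32 0 0;0 0 0 0 40 0 0;0 0 0 0 48 0 0;0 0 0 0 56 0 0;0 0 0 0 60 0 0"}}

```text
clock: 3.25
position: [0.451, 0.2997, 0.0718]
tcp_rot: [0.196, -0.202, 0.688, -0.669]
ft_force: [-51.9, 70.7, 8.1]
gripper_width: 0.0133
```

Emit:
{"op": "step_arm", "data": {"commands": "0 0 0 0 0.5 0 0;0 0 0 0 0.5 0 0.2;0 0 0 0 0.5 0 1;0 0 0 0 0.5 0 1;0 0 0 0 0.5 0 1;0 0 0 0 0.5 0 1;0 0 0 0 0.5 0 1;0 0 0 0 0.5 0 1"}}

```text
clock: 4.05
position: [0.4578, 0.2901, 0.0713]
tcp_rot: [0.195, -0.197, 0.683, -0.676]
ft_force: [-0.2, -1.0, -1.1]
gripper_width: 0.0852
```

Emit:
{"op": "step_arm", "data": {"commands": "0 -0.04 0 0 0 0 1;0 -0.08 0 0 0 0 1;0 -0.12 0 0 0 0 1;0 -0.13 0 0 0 0 1;0 -0.13 0 0 0 0 1"}}

```text
clock: 4.55
position: [0.459, 0.2896, 0.2031]
tcp_rot: [0.196, -0.196, 0.683, -0.676]
ft_force: [0.4, 0.9, 0.5]
gripper_width: 0.0853
```

```bash
python3 - <<'E'
from h import *
d=grab('wrist','w3'); o=get_obs(); print(o['position'],o['ft_force'],o['joints'])
t=grab('top','t3')
c=cv2.imread('pics/t3.png')[210:290,125:215];cv2.imwrite('pics/t3b.png',cv2.resize(c,None,fx=4,fy=4))
E
```

```text
[0.4584963  0.28934582 0.20119557] [ 0.31276004  0.65739949 -0.09385213] [0.55793596 0.0580258  0.08695165 1.59913161 0.00955053 3.13830415]
```

View pics/w3.png

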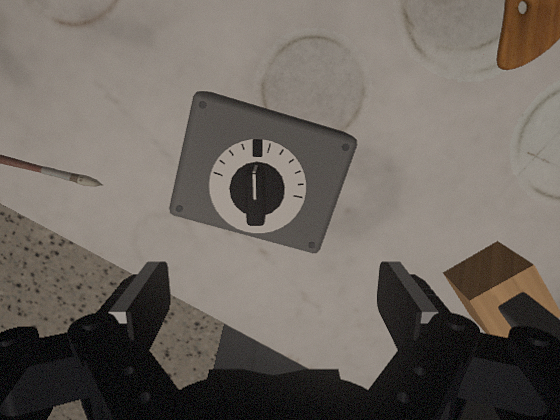

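```bash
python3 - <<'E'
from h import *
c=cv2.imread('pics/w3.png')[125:245,200:320]; cv2.imwrite('pics/w3c.png',cv2.resize(c,None,fx=5,fy=5,interpolation=cv2.INTER_CUBIC))
E
```

```text
(no output)
```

View pics/w3c.png

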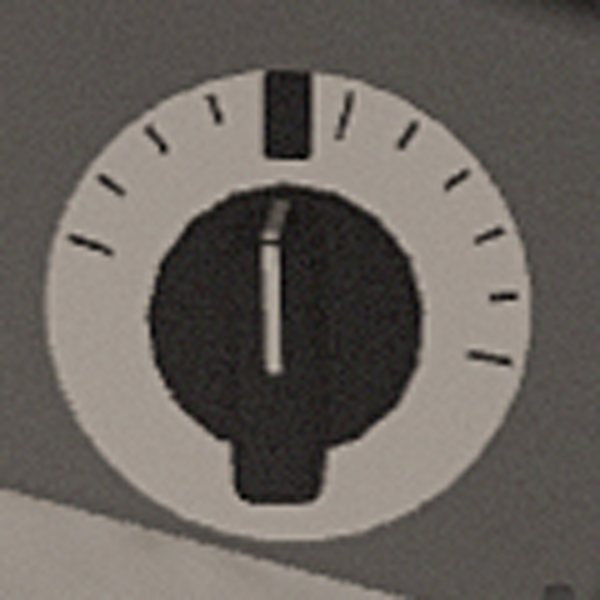

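View pics/t3b.png

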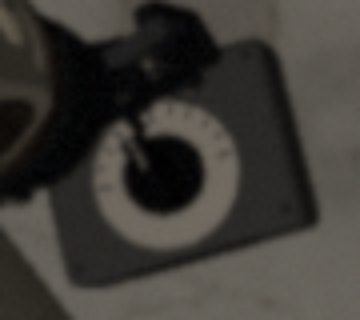

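```bash
python3 - <<'E'
from h import *
d=load('w3')
f=lambda p:np.array(p)/5+[200,125]-.4
p=plane(d,f([[269,242],[275,372]]),0.0945)[:,:2]; v=p[0]-p[1]; print('ptr',p,np.degrees(np.arctan2(v[1],v[0])))
C=plane(d,f([[288,305]]),.0565)[0,:2]; C2=np.array([.4506,.3015]); print(C)
t=plane(d,f([[287,115]]),0.0605)[0,:2]
for c in (C,C2): v=t-c; print(t,np.linalg.norm(v),np.degrees(np.arctan2(v[1],v[0])))
t=plane(d,f([[287,157],[288,74]]),0.0605)[:,:2]; v=t[1]-t[0];print(np.degrees(np.arctan2(v[1],v[0])))
E
```

```text
ptr [[0.46782842 0.31258766]
 [0.45155068 0.30169289]] 33.794590831229414
[0.45227218 0.30223115]
[0.48001382 0.31908495] 0.03245995869084529 31.27980884275345
[0.48001382 0.31908495] 0.03426956296709556 30.872941579547266
30.670774918908556
```

```bash
python3 - <<'E'
from h import *
print(toolframe([.477,.036,.28]))
E
```

```text
[ 0.11881063 -0.08195097  0.22360684]
```

Emit:
{"op": "step_arm", "data": {"commands": "0.02 -0.05 0.04 0 -8 0 1;0.12 -0.082 0.224 0 -58 0 1;0.12 -0.082 0.224 0 -58 0 1;0.12 -0.082 0.224 0 -58 0 1;0.12 -0.082 0.224 0 -58 0 1;0.12 -0.082 0.224 0 -58 0 1;0.12 -0.082 0.224 0 -58 0 1;0.12 -0.082 0.224 0 -58 0 1"}}

```text
clock: 5.45
position: [0.4761, 0.0335, 0.2795]
tcp_rot: [0.501, -0.501, 0.502, -0.495]
ft_force: [-0.8, 0.0, 0.7]
gripper_width: 0.0852
```

Emit:
{"op": "step_arm", "data": {"commands": "0 0 0 0 0 0 1;0 0 0 0 0 0 1"}}

```text
clock: 5.65
position: [0.476, 0.0352, 0.2798]
tcp_rot: [0.5, -0.5, 0.503, -0.496]
ft_force: [0.1, -0.8, -0.0]
gripper_width: 0.0856
```

```bash
python3 - <<'E'
from h import *
d=grab('wrist','w4'); o=get_obs(); print(o['position'],o['ft_force'],o['joints'])
q=o['tcp_rot']; print(R.from_quat(q[[1,2,3,0]]).as_matrix().round(3))
E
```

```text
[0.4760554  0.03540661 0.28010528] [0.94699533 0.06805783 0.32305336] [ 0.06920673 -0.05592277  0.12714619  1.76018643  0.00842784  1.63819066]
[[ 0.002 -0.007  1.   ]
 [-1.     0.008  0.002]
 [-0.008 -1.    -0.007]]
```

View pics/w4.png

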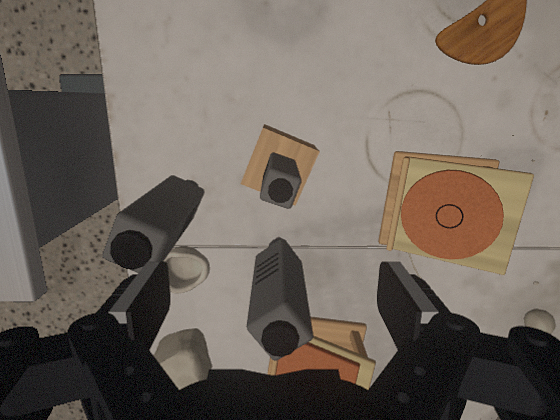

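```bash
python3 - <<'E'
from h import *
c=cv2.imread('pics/w4.png')[115:220,230:330]; cv2.imwrite('pics/w4c.png',cv2.convertScaleAbs(cv2.resize(c,None,fx=6,fy=5.7,interpolation=cv2.INTER_CUBIC),alpha=1.8))
c=cv2.imread('pics/w4.png')[150:280,380:540]; cv2.imwrite('pics/w4d.png',cv2.convertScaleAbs(cv2.resize(c,None,fx=4,fy=4,interpolation=cv2.INTER_CUBIC),alpha=1.3))
E
```

```text
(no output)
```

View pics/w4c.png

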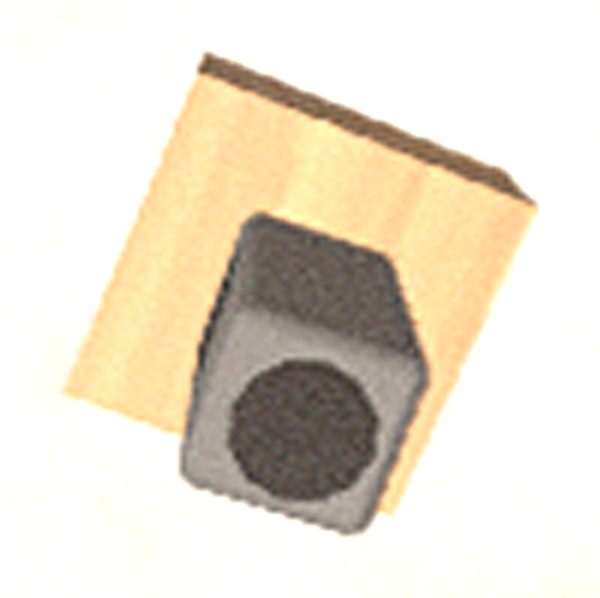

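View pics/w4d.png

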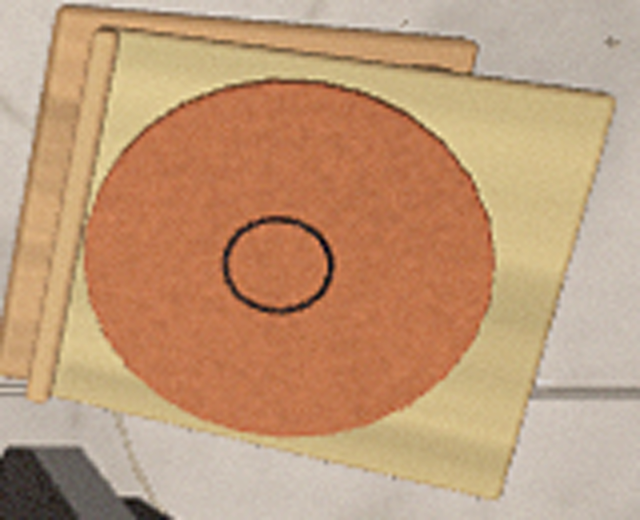

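```bash
cat >> h.py <<'E'
def ray(d,uv):
    s=slopes(d,uv); v=d['Twc'][:3,:3]@np.r_[s[0],1]; return d['Twc'][:3,3],v/np.linalg.norm(v)
def tri(rs):
    A=sum(np.eye(3)-np.outer(v,v) for o,v in rs); b=sum((np.eye(3)-np.outer(v,v))@o for o,v in rs); x=np.linalg.solve(A,b)
    return x,[np.linalg.norm((np.eye(3)-np.outer(v,v))@(x-o)) for o,v in rs]
E
python3 - <<'E'
from h import *
d=load('w4'); t=load('top0'); P=cloud(d)
f=lambda p:np.array(p)/[6,5.7]+[230,115]-.4
print('cap',plane(d,f([[305,430]]),.155))
k=plane(d,f([[240,308],[427,362],[365,530],[183,480]]),.149); print(k[:,:2],k.mean(0))
for i in range(4): v=k[(i+1)%4]-k[i]; print(np.linalg.norm(v),np.degrees(np.arctan2(v[1],v[0])))
# refined ring centroid via dark mask
for nm,dd,(cu,cv_,h) in (('w',d,(449,216,18)),('t',t,(307,158,9))):
    g=dd['pixels'].astype(float)[cv_-h:cv_+h+1,cu-h:cu+h+1].max(2); w=np.clip(np.median(g)*.85-g,0,None)
    yy,xx=np.mgrid[-h:h+1,-h:h+1]; m=(w>0)&(np.hypot(xx,yy)<h)
    e=cv2.fitEllipse(np.c_[xx[m],yy[m]].astype(np.float32)); print(nm,e,np.array(e[0])+[cu,cv_])
    c=np.array(e[0])+[cu,cv_]; print(plane(dd,c,.057))
    locals().setdefault('rs',[]).append(ray(dd,c))
print(tri(rs)); print(tri([ray(d,f([[305,430]])[0]),ray(t,(284.0,234.6))]))
# tile plane from wrist
im=d['pixels'];hsv=cv2.cvtColor(im,cv2.COLOR_RGB2HSV)
m=np.zeros((420,560),bool); m[165:262,398:505]=1
m&=(hsv[...,0]<14)&(hsv[...,1]>100)&(d['range_z']>0)&(abs(P[...,2]-.058)<.05)
q=P[m]; A=np.c_[q[:,:2],np.ones(len(q))]
from scipy.optimize import least_squares
s=least_squares(lambda x:A@x-q[:,2],[0,0,.06],loss='soft_l1',f_scale=.003).x
n=np.array([-s[0],-s[1],1]); n/=np.linalg.norm(n); print(m.sum(),n,np.degrees(np.arccos(n[2])),np.degrees(np.arctan2(n[1],n[0])),'z at ring',s@[.664,-.016,1])
E
```

```text
cap [[0.48095395 0.03808542 0.155     ]]
[[0.47242774 0.05388011]
 [0.49706221 0.04632676]
 [0.48923163 0.02192557]
 [0.46472069 0.0292505 ]] [0.48086057 0.03784573 0.149     ]
0.025766451978672073 -17.046452345701006
0.025626856516704353 -107.79193443226333
0.025582042740875555 163.361589428525
0.025807299246456843 72.62415133190949
w ((0.06940758228302002, -0.18190732598304749), (23.022768020629883, 26.802701950073242), 95.00426483154297) [449.06940758 215.81809267]
[[ 0.66555064 -0.01522876  0.057     ]]
t ((-0.8846502304077148, 0.6601916551589966), (11.129939079284668, 11.354011535644531), 84.38268280029297) [306.11534977 158.66019166]
[[ 0.66359437 -0.01611267  0.057     ]]
(array([ 0.66419573, -0.01547911,  0.05788152]), [np.float64(0.0010232535158421192), np.float64(0.001023253515842018)])
(array([0.4806025 , 0.03404656, 0.13814256]), [np.float64(0.0006373737007543716), np.float64(0.0006373737007545158)])
7090 [-0.42274237  0.03499835  0.90557385] 25.099317138750088 175.2673412909413 z at ring 0.05778694471119711
```

```bash
python3 - <<'E'
from h import *
print(toolframe([.4807,.0377,.108]), toolframe([.4807,.0377,.24]))
d=load('w4');P=cloud(d);print(P[186:192,277:283,2].round(3)[::2,::2])
E
```

```text
[-0.00091127  0.17208201  0.00583174] [-0.001965    0.04008934  0.00492434]
[[0.154 0.155 0.155]
 [0.156 0.155 0.155]
 [0.155 0.154 0.154]]
```

Emit:
{"op": "step_arm", "data": {"commands": "-0.001 0 0.006 0.4 8.5 -0.4 1;-0.001 0.03 0.006 0.4 17 -0.4 1;-0.001 0.07 0.006 0.4 17 -0.4 1;-0.001 0.1 0.006 0.4 17 -0.4 1;-0.001 0.1 0.006 0.4 17 -0.4 1;-0.001 0.1 0.006 0.4 17 -0.4 1"}}

```text
clock: 6.3
position: [0.4816, 0.0373, 0.1816]
tcp_rot: [-0.422, 0.421, -0.568, 0.568]
ft_force: [0.2, 0.4, 1.2]
gripper_width: 0.0854
```

```bash
python3 - <<'E'
from h import *
d=grab('wrist','w5'); o=get_obs(); print(o['position'],o['ft_force'],o['joints'])
q=o['tcp_rot']; print(R.from_quat(q[[1,2,3,0]]).as_matrix().round(3)); print(toolframe([.4807,.0377,.108]))
E
```

```text
[0.48214577 0.03729257 0.1826709 ] [0.11474779 0.39421857 0.14979624] [ 7.71251397e-02 -8.64853473e-02 -9.16114713e-02  1.56358579e+00
  1.15805770e-04  1.94157221e+00]
[[-0.289  0.002  0.957]
 [-0.957  0.    -0.289]
 [-0.001 -1.     0.002]]
[ 9.29401310e-05  7.46678616e-02 -1.64374442e-03]
```

View pics/w5.png

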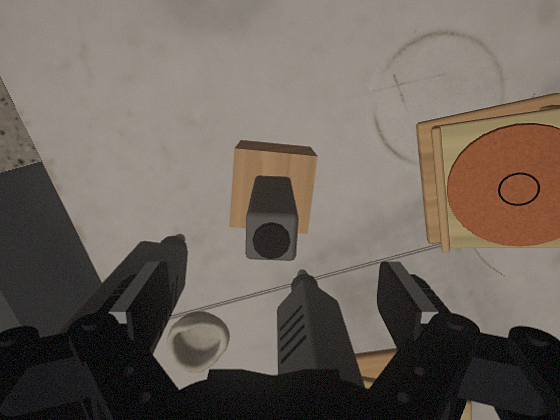

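Emit:
{"op": "step_arm", "data": {"commands": "0 0.03 -0.001 0 0 0 1;0 0.06 -0.001 0 0 0 1;0 0.074 -0.001 0 0 0 1;0 0.074 -0.001 0 0 0 1;0 0.074 -0.001 0 0 0 1"}}

```text
clock: 6.85
position: [0.4816, 0.0374, 0.1089]
tcp_rot: [-0.422, 0.421, -0.567, 0.568]
ft_force: [0.2, -0.4, 0.3]
gripper_width: 0.0855
```

Emit:
{"op": "step_arm", "data": {"commands": "0 0 0 0 0 0 0.5;0 0 0 0 0 0 0.3;0 0 0 0 0 0 0;0 0 0 0 0 0 0;0 0 0 0 0 0 0;0 0 0 0 0 0 0;0 0 0 0 0 0 0", "force": 40}}

```text
clock: 7.55
position: [0.481, 0.0373, 0.1075]
tcp_rot: [-0.422, 0.421, -0.568, 0.568]
ft_force: [-0.8, -0.4, 5.4]
gripper_width: 0.0278
```

```bash
python3 - <<'E'
from h import *
d=grab('wrist','w6'); o=get_obs(); print(o['position'],o['ft_force'],o['gripper_width'])
grab('scene','s6')
E
```

```text
[0.48105306 0.03732612 0.10755742] [-0.95394814 -0.00882604  5.32992428] 0.027886228416699303
```

View pics/w6.png

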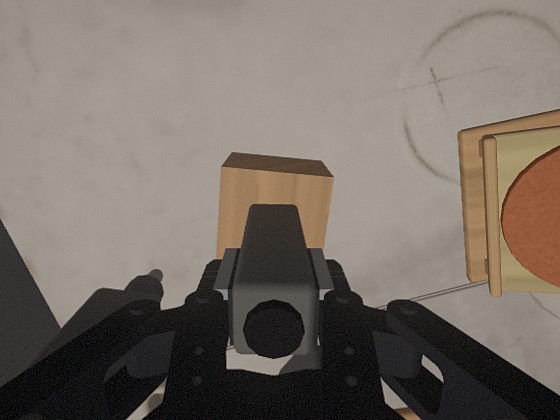

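View pics/s6.png

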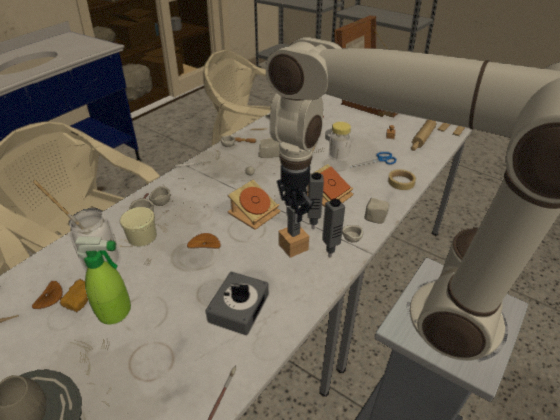

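Emit:
{"op": "step_arm", "data": {"commands": "0 -0.03 0 0 0 0 0;0 -0.06 0 0 0 0 0;0 -0.09 0 0 0 0 0;0 -0.12 0 0 0 0 0;0 -0.12 0 0 0 0 0;0 -0.12 0 0 0 0 0"}}

```text
clock: 8.25
position: [0.4809, 0.0373, 0.2267]
tcp_rot: [-0.422, 0.421, -0.568, 0.568]
ft_force: [-0.1, -0.7, -0.8]
gripper_width: 0.0278
```

```bash
python3 - <<'E'
from h import *
d=grab('wrist','w7'); s=grab('scene','s7'); o=get_obs(); print(o['clock'],o['position'],o['ft_force'],o['gripper_width'],o['joints'])
c=cv2.imread('pics/s7.png')[130:270,200:400]; cv2.imwrite('pics/s7b.png',cv2.resize(c,None,fx=4,fy=4,interpolation=cv2.INTER_CUBIC))
E
```

```text
8.35 [0.48034459 0.03727865 0.2255037 ] [ 0.85078042  0.33740845 -1.35704964] 0.027718778727439115 [ 7.73778571e-02 -7.62578487e-02  7.86621452e-04  1.64944478e+00
  1.26841565e-04  1.94186026e+00]
```

View pics/s7b.png

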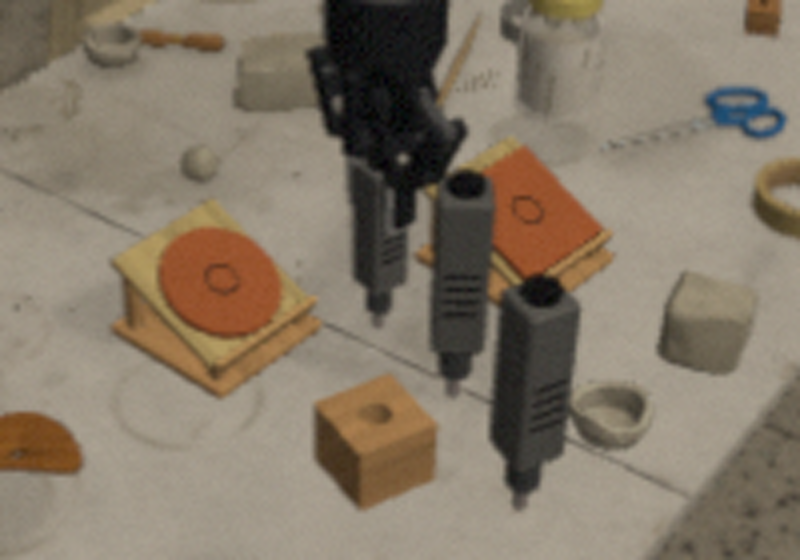

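View pics/w7.png

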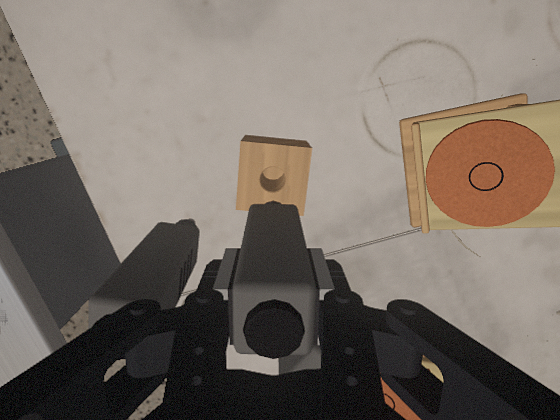

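```bash
cat >> h.py <<'E'
N=np.array([-.4225,.0355,.906]); N/=np.linalg.norm(N); S=np.array([.6645,-.0155,.0577])
TIP=np.array([-.0005,.0905,0])
def go(h,S=S):
    o=get_obs(); q=np.array(o['tcp_rot']); Rt=R.from_quat(q[[1,2,3,0]])
    y=Rt.as_matrix()[:,1]; ax=np.cross(y,-N); a=np.arcsin(np.linalg.norm(ax)); rv=ax/np.linalg.norm(ax)*a if a>1e-6 else ax
    Rn=R.from_rotvec(rv)*Rt; p=S+h*N-Rn.apply(TIP)
    return Rt.inv().apply(p-o['position']),np.degrees(Rt.inv().apply(rv)),p,np.degrees(a)
E
python3 - <<'E'
from h import *
for h in (.06,.04): print(go(h))
s=load('s7'); o=get_obs(); q=np.array(o['tcp_rot']); Rt=R.from_quat(q[[1,2,3,0]])
tip=o['position']+Rt.apply(TIP); print('tip pred',tip)
c=np.linalg.inv(s['Twc']); x=c[:3,:3]@tip+c[:3,3]
print(cv2.projectPoints(tip.reshape(1,1,3),cv2.Rodrigues(c[:3,:3])[0],c[:3,3],s['mtx'],np.array([float(s['k1']),0,0,0]))[0])
E
```

```text
(array([0.01098157, 0.03134194, 0.12921551]), array([2.46167631e+01, 1.65859041e-19, 5.25050458e+00]), array([ 0.60079795, -0.01063828,  0.1939678 ]), np.float64(25.17047525752145))
(array([0.00920718, 0.04944286, 0.13753464]), array([2.46167631e+01, 1.65859041e-19, 5.25050458e+00]), array([ 0.60924541, -0.01134806,  0.17585325]), np.float64(25.17047525752145))
tip pred [0.48034371 0.03775747 0.13500359]
[[[294.09800999 211.38493537]]]
```

Emit:
{"op": "step_arm", "data": {"commands": "0.002 0 0.03 5 0 1 0;0.004 0.005 0.06 12 0 2.5 0;0.007 0.015 0.09 19 0 4 0;0.011 0.031 0.129 24.6 0 5.25 0;0.011 0.031 0.129 24.6 0 5.25 0;0.011 0.031 0.129 24.6 0 5.25 0;0.011 0.031 0.129 24.6 0 5.25 0"}}

```text
clock: 9.05
position: [0.6006, -0.0103, 0.196]
tcp_rot: [-0.527, 0.296, -0.453, 0.656]
ft_force: [0.1, -0.3, -0.6]
gripper_width: 0.0276
```

```bash
python3 - <<'E'
from h import *
d=grab('wrist','w8'); s=grab('scene','s8'); t=grab('top','t8'); o=get_obs(); print(o['clock'],o['position'],o['ft_force'],o['gripper_width'],o['joints'])
print(go(.06),go(.02))
c=cv2.imread('pics/s8.png')[120:250,190:330]; cv2.imwrite('pics/s8b.png',cv2.resize(c,None,fx=5,fy=5,interpolation=cv2.INTER_CUBIC))
q=np.array(o['tcp_rot']); Rt=R.from_quat(q[[1,2,3,0]])
c=np.linalg.inv(s['Twc'])
for p in (o['position']+Rt.apply(TIP),S): print(cv2.projectPoints(p.reshape(1,1,3),cv2.Rodrigues(c[:3,:3])[0],c[:3,3],s['mtx'],np.array([float(s['k1']),0,0,0]))[0].ravel())
E
```

```text
9.2 [ 0.60124242 -0.01020219  0.19677211] [-0.23078953  0.91003733 -1.84607649] 0.027715595038395636 [-4.87272882e-04 -2.41983948e-01 -2.77873957e-01  1.09652349e+00
 -3.47761839e-02  1.85581340e+00]
(array([ 0.00078782,  0.00236431, -0.0014286 ]), array([-1.02266391e-01, -1.43313313e-16, -6.06937625e-02]), array([ 0.60079806, -0.01063831,  0.19396785]), np.float64(0.11892076169380743)) (array([ 0.00083019,  0.04236423, -0.0015    ]), array([-1.02266391e-01, -1.43313313e-16, -6.06937625e-02]), array([ 0.61769298, -0.01205789,  0.15773876]), np.float64(0.11892076169380743))
[260.44932345 187.83908513]
[255.32621123 199.48395645]
```

View pics/s8b.png

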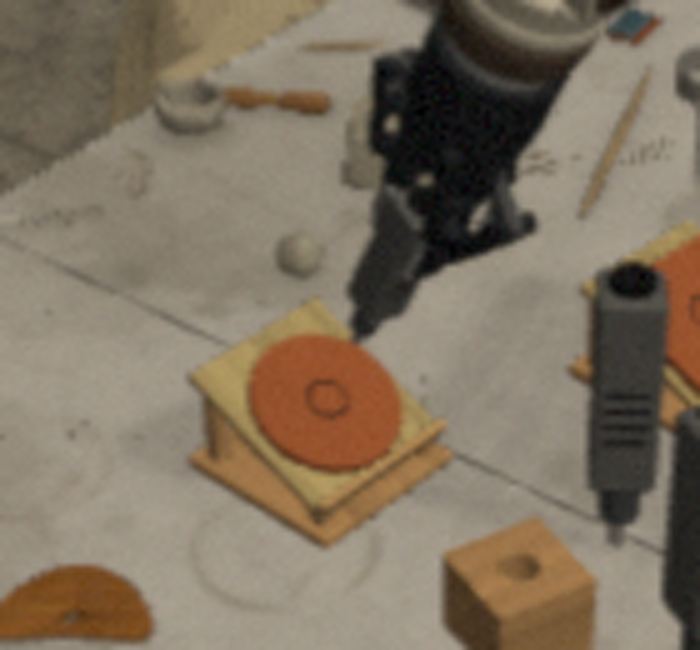

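View pics/w8.png

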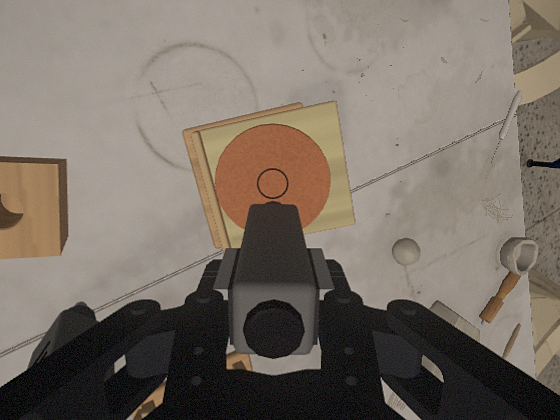

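Emit:
{"op": "step_arm", "data": {"commands": "0.001 0.02 -0.0015 0 0 0 0;0.001 0.035 -0.0015 0 0 0 0;0.001 0.047 -0.0015 0 0 0 0;0.001 0.047 -0.0015 0 0 0 0;0.001 0.047 -0.0015 0 0 0 0"}}

```text
clock: 9.7
position: [0.6194, -0.0127, 0.1528]
tcp_rot: [-0.527, 0.296, -0.452, 0.656]
ft_force: [-0.3, 0.2, -0.9]
gripper_width: 0.0279
```

```bash
python3 - <<'E'
from h import *
d=grab('wrist','w9'); s=grab('scene','s9'); t=grab('top','t9'); o=get_obs(); print(o['clock'],o['position'],o['ft_force'],o['gripper_width'])
print(go(.0))
c=cv2.imread('pics/s9.png')[150:230,210:310]; cv2.imwrite('pics/s9b.png',cv2.resize(c,None,fx=7,fy=7,interpolation=cv2.INTER_CUBIC))
q=np.array(o['tcp_rot']); Rt=R.from_quat(q[[1,2,3,0]])
for s in (s,t):
  c=np.linalg.inv(s['Twc'])
  for p in (o['position']+Rt.apply(TIP),S): print(cv2.projectPoints(p.reshape(1,1,3),cv2.Rodrigues(c[:3,:3])[0],c[:3,3],s['mtx'],np.array([float(s['k1']),0,0,0]))[0].ravel())
c=cv2.imread('pics/w9.png')[100:380,180:400]; cv2.imwrite('pics/w9b.png',cv2.convertScaleAbs(cv2.resize(c,None,fx=2,fy=2),alpha=1.8))
E
```

```text
9.85 [ 0.61970192 -0.01272044  0.15391346] [ 0.08116729  0.04378269 -1.87040219] 0.027696525739608863
(array([-0.00041359,  0.01566268, -0.00038545]), array([-1.68145177e-01,  9.99955643e-17, -6.28165802e-02]), array([ 0.62614024, -0.01276761,  0.13962413]), np.float64(0.17949574769170748))
[256.68984426 196.53490774]
[255.32621123 199.48395645]
[306.04592238 159.06814374]
[305.85055322 158.19732577]
```

View pics/s9b.png

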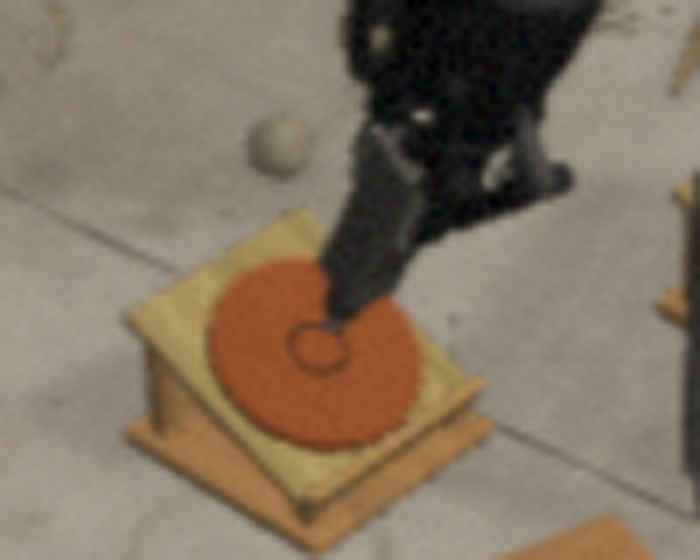

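View pics/w9b.png

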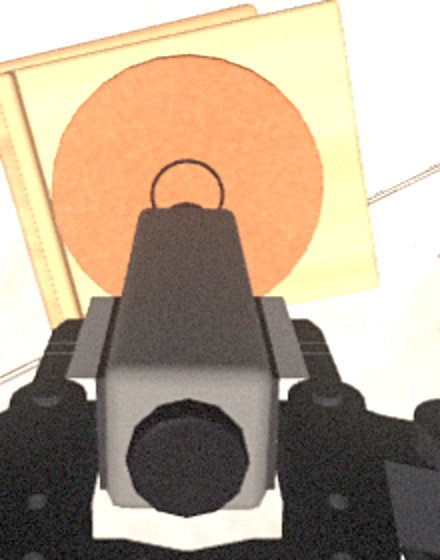

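Emit:
{"op": "step_arm", "data": {"commands": "0 0.006 0 0 0 0 0;0 0.011 0 0 0 0 0;0 0.015 0 0 0 0 0;0 0.017 0 0 0 0 0;0 0.019 0 0 0 0 0;0 0.019 0 0 0 0 0"}}

```text
clock: 10.45
position: [0.6275, -0.0134, 0.1356]
tcp_rot: [-0.527, 0.296, -0.452, 0.656]
ft_force: [-0.7, -0.3, -0.3]
gripper_width: 0.0278
```

```bash
cat > chk.py <<'E'
from h import *
import sys
fn=sys.argv[1]; F=[];Hh=[];G=[]
for i in range(3):
    d=grab('wrist','w'+fn); o=get_obs(); F.append(o['ft_force']); g=go(0); G.append(g[0]); 
s=grab('scene','s'+fn); o=get_obs(); F.append(o['ft_force'])
F=np.array(F); print(o['clock'],'F',F.mean(0).round(2),'along N',(F@N).round(2),(F@N).mean(),'rem',np.mean(G,0),'ang',g[3],o['gripper_width'])
c=cv2.imread('pics/s%s.png'%fn)[150:230,210:310]; cv2.imwrite('pics/s%sb.png'%fn,cv2.resize(c,None,fx=7,fy=7,interpolation=cv2.INTER_CUBIC))
E
python3 chk.py 10
```

```text
10.65 F [-2.11 -0.2  -0.12] along N [0.73 0.82 0.89 0.66] 0.7795781970847258 rem [-0.00064054 -0.00406933  0.00035175] ang 0.10281317778742627 0.027619516565539015
```

View pics/s10b.png

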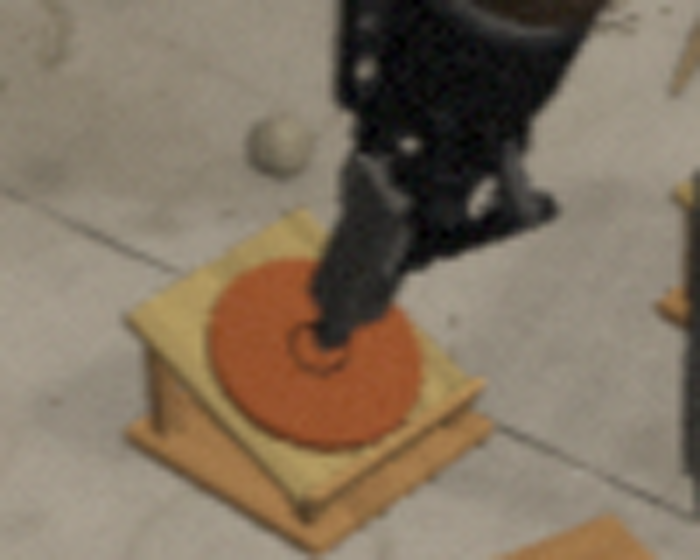

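```bash
python3 - <<'E'
from h import *
c=cv2.imread('pics/s10.png')[185:212,240:280]; cv2.imwrite('pics/s10c.png',cv2.convertScaleAbs(cv2.resize(c,None,fx=18,fy=18,interpolation=cv2.INTER_CUBIC),alpha=2))
c=cv2.imread('pics/w10.png')[140:260,210:340]; cv2.imwrite('pics/w10c.png',cv2.convertScaleAbs(cv2.resize(c,None,fx=5,fy=5,interpolation=cv2.INTER_CUBIC),alpha=2))
E
```

```text
(no output)
```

View pics/s10c.png

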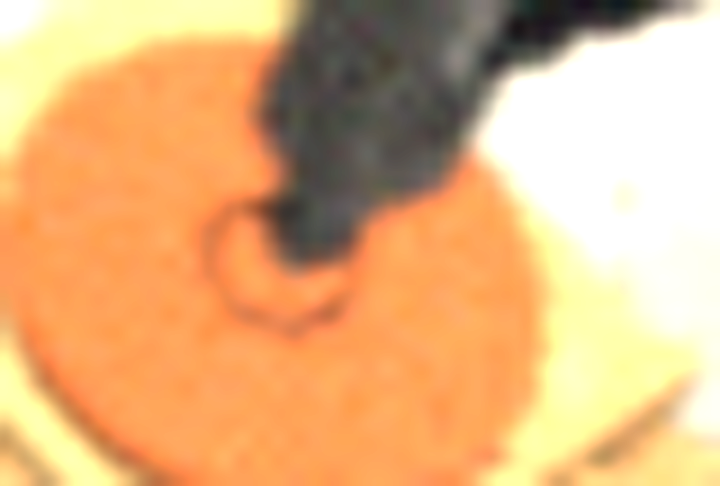

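View pics/w10c.png

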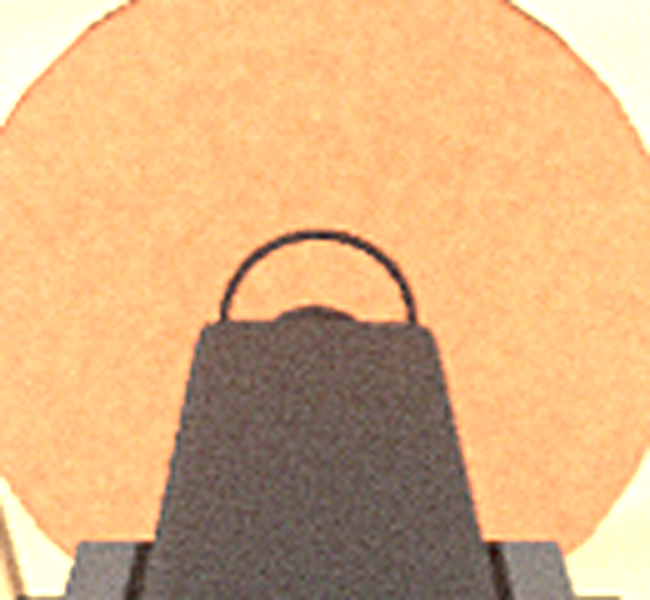

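```bash
python3 - <<'E'
from h import *
d=load('w10'); o=get_obs()
Tt=np.linalg.inv(np.array(d['T_tool_cam']))
def pr(p):
    return ((cv2.projectPoints(np.array(p).reshape(1,1,3),cv2.Rodrigues(Tt[:3,:3])[0],Tt[:3,3],d['mtx'],np.array([float(d['k1']),0,0,0]))[0].ravel()-[210,140]+.4)*5).round(0)
h=.005 # pushed
print('nose edge pts',[pr([-.0005+9e-3*np.cos(a)*-1,.0905-.016,9e-3*np.sin(a)]) for a in (-.8,-.4,0,.4,.8)])
print('axis foot on surface', pr([-.0005,.0905-h,0]))
print('ring top pt in tool if centre at foot', pr([-.0005-.0128,.0905-h,0]), pr([-.0005,.0905-h,.0128]))
print('cap', (np.array([[-.0005,-.0475,0]])), cv2.projectPoints(np.array([[[-.0005,.0905-.138,0]]]),cv2.Rodrigues(Tt[:3,:3])[0],Tt[:3,3],d['mtx'],np.array([float(d['k1']),0,0,0]))[0].ravel())
print('S', pr(toolframe(S)))
E
```

```text
nose edge pts [array([265., 315.]), array([288., 300.]), array([315., 294.]), array([343., 299.]), array([366., 315.])]
axis foot on surface [315. 336.]
ring top pt in tool if centre at foot [315. 244.] [410. 336.]
cap [[-0.0005 -0.0475  0.    ]] [272.33909327 332.92028567]
S [317. 329.]
```

View pics/w10.png

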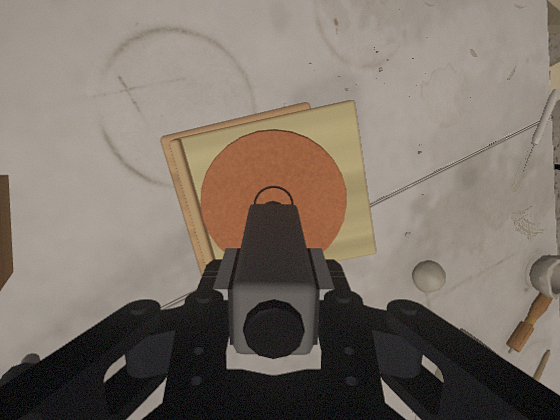

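Emit:
{"op": "step_arm", "data": {"commands": "0 -0.008 0 0 0 0 0;0 -0.01 0 0 0 0 0;-0.0007 -0.01 0 0 0 1.5 0;-0.0007 -0.01 0 0 0 1.5 0;-0.0007 -0.01 0 0 0 1.5 0"}}

```text
clock: 11.15
position: [0.6234, -0.0126, 0.1451]
tcp_rot: [-0.535, 0.29, -0.456, 0.649]
ft_force: [0.2, 0.1, -1.7]
gripper_width: 0.0276
```

```bash
python3 chk.py 11
```

```text
11.35 F [ 0.07  0.25 -1.78] along N [-1.85 -1.07 -1.95 -1.65] -1.6301738632669351 rem [0.00022354 0.00595092 0.00018954] ang 1.5298566443505661 0.027692658933351925
```

Emit:
{"op": "step_arm", "data": {"commands": "0 0.004 0 0 0 0 0;0 0.007 0 0 0 0 0;0 0.009 0 0 0 0 0;0 0.011 0 0 0 0 0;0 0.011 0 0 0 0 0;0 0.011 0 0 0 0 0"}}

```text
clock: 11.95
position: [0.6282, -0.0125, 0.1351]
tcp_rot: [-0.536, 0.29, -0.456, 0.649]
ft_force: [-1.4, -0.2, 0.7]
gripper_width: 0.0274
```

```bash
python3 chk.py 12; python3 - <<'E'
from h import *
c=cv2.imread('pics/s12.png')[185:212,240:280]; c=cv2.convertScaleAbs(cv2.resize(c,None,fx=15,fy=15,interpolation=cv2.INTER_CUBIC),alpha=2)
b=cv2.imread('pics/w12.png')[140:260,210:340]; b=cv2.convertScaleAbs(cv2.resize(b,None,fx=5,fy=5,interpolation=cv2.INTER_CUBIC),alpha=2); cv2.imwrite('pics/w12c.png',b); cv2.imwrite('pics/s12c.png',c)
E
```

```text
12.15 F [-0.74 -0.03  0.42] along N [0.83 0.65 0.78 0.53] 0.6972108843298699 rem [ 0.00029155 -0.00497838  0.00016786] ang 1.551858030203206 0.027530892859715998
```

View pics/w12c.png

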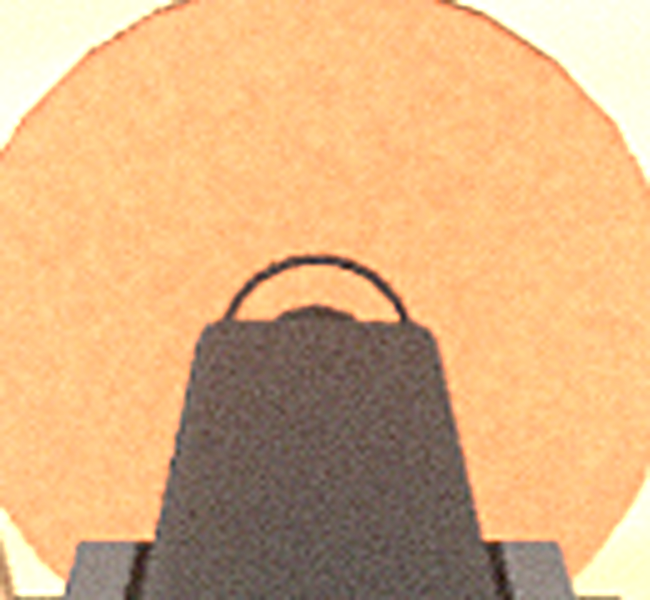

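View pics/s12c.png

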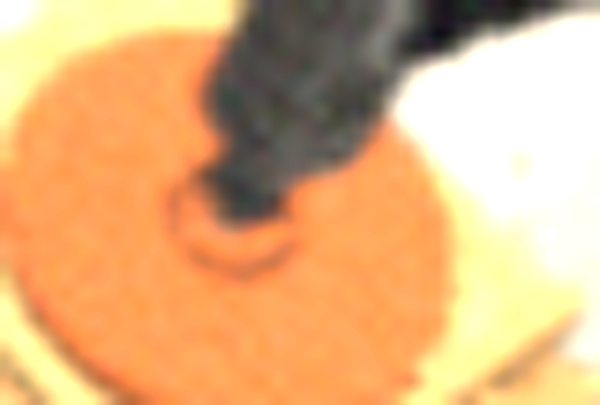

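Emit:
{"op": "step_arm", "data": {"commands": "0 0.0015 0 0 0 0 0;0 0.0015 0 0 0 0 0;0 0.0015 0 0 0 0 0;0 0.0015 0 0 0 0 0;0 0.0015 0 0 0 0 0"}}

```text
clock: 12.65
position: [0.6289, -0.0125, 0.1336]
tcp_rot: [-0.536, 0.29, -0.456, 0.649]
ft_force: [-0.9, 0.3, 1.2]
gripper_width: 0.0276
```

```bash
python3 chk.py 13; python3 chk.py 14; python3 - <<'E'
from h import *
grab('top','t14'); c=cv2.imread('pics/t14.png')[210:290,125:215]; c=cv2.convertScaleAbs(cv2.resize(c,None,fx=7,fy=7,interpolation=cv2.INTER_CUBIC),alpha=1.6); cv2.imwrite('pics/t14b.png',c)
E
```

```text
12.85 F [-1.01  0.38  0.55] along N [0.7  0.45 1.53 1.08] 0.9402918301939209 rem [ 0.00027361 -0.00657691  0.00020649] ang 1.54815504607321 0.02777238363112182
13.05 F [-1.05  0.45  0.92] along N [1.78 0.63 1.2  1.55] 1.2915534386059433 rem [ 0.00025948 -0.00660199  0.0002035 ] ang 1.5481788097047298 0.027708095701476528
```

View pics/t14b.png

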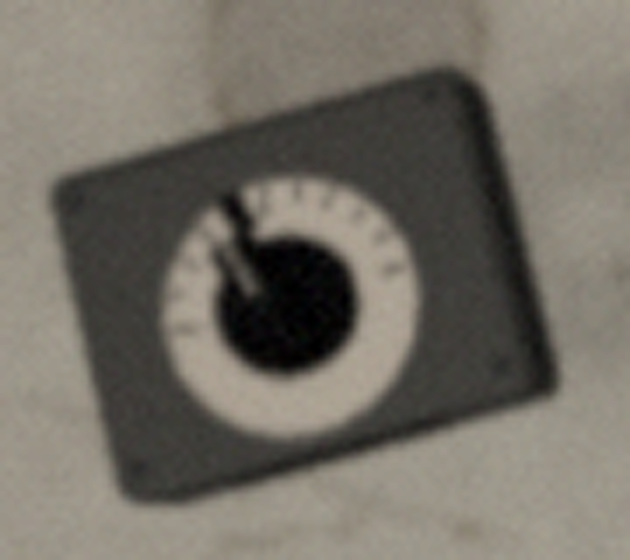

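View pics/s14.png

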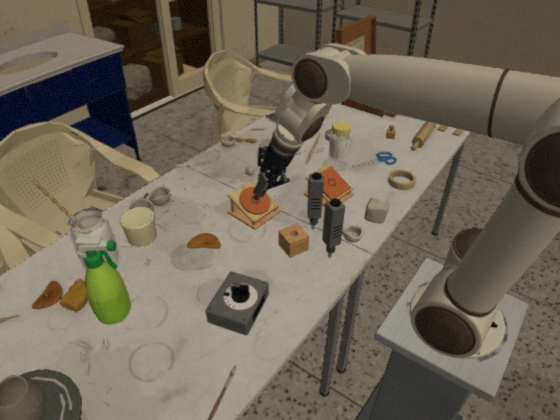

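```bash
python3 -c "
from h import *
print(r.hand_in())"
```

```text
the job is handed in; nothing more can be done
None
```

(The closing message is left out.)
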